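# Power up the measuring stand in order

### The arm

A 6-joint arm with a two-finger parallel gripper is mounted at the origin on the work surface. World frame = base frame: x ahead of the robot, y to its left, z up, the work surface at z = 0. Lengths are in m, angles in rad, forces in N, time in s.
With the tool pointing down it reaches from about 0.25 to 0.775 m from the base axis. Payload 4 kg.
Tool frame: the origin (TCP) lies midway between the tips of the shut fingers; the grasp point (between the pads) lies 19 mm behind it; z points along the fingers, y is the line along which they close (so a half turn about z gives the same grasp; the last joint's range is limited). The gripper opens to 85 mm and grips with 20 to 120 N. Pads are 22 mm wide; open, the fingers measure 114 mm over their backs; the gripper's body (76 mm by 85 mm) begins 54 mm behind the grasp point. The pads swing forward as they close: fully open they stand 13 mm farther back than shut.
Start: joints at [-1.373, 0.087, 1.371, -0, 1.684, -0.103], TCP at [0.163, -0.525, 0.231] pointing down, gripper open.
Joint ranges: [-3.1, 3.1], [-0.76, 2.03], [0.27, 2.55], [-1.08, 4.22], [0.17, 2.65], [-2.57, 2.57]. Speed limits (rad/s): [2.79, 2.79, 3.14, 3.14, 3.14, 3.14].

### API

Orientations are given as [roll, pitch, yaw] about the fixed x, y, z axes, in that order (R = Rz(yaw) Ry(pitch) Rx(roll)).
In Python, from station import read_state, snapshot, sign_off, regions_of, tip_of gives the robot as it stands.
- The arm moves only by the tool jog_arm, never from a script. Its argument "motion" is a list of rows, each an object with "slide": the shift along the world's x, y, z in mm, a list of three; "rotation": the turn, a rotation vector about the world's x, y, z in degrees, a list of three; "hand": the finger opening in mm, from 0 to 85.4. In form: [{"slide": [tx, ty, tz], "rotation": [rx, ry, rz], "hand": hand}, ...]. A call has 1 to 10 rows; each row shifts and turns the commanded pose from where the row before left it; what a row does not reach is not made up. A row lasts 1/10 s, in which the tool goes at most 50 mm and 8.59 degrees, less where a joint would pass 70% of its speed; a pose out of reach is approached as far as the arm can. A call is refused whole if a number of a shift passes 50 or a number of a turn 8.59, either way. A call with a gripper value outside its range is refused whole. The fingers move at their own pace and stop on an object; the grip force is fixed at half the most. Time passes only in rows, so rows that do not move let the fingers close. It gives the time, the measured TCP pose, the force, the opening and the grip force at its end, in the units of the state.
- read_state(): the state, without advancing time (a new reading comes with each control period).
- snapshot(name): name is "scene" or "top" or "wrist"; returns a dict with "frame" (384x512x3 uint8, red, green, blue), "depth" (384x512 float32, m along the optical axis (not along the pixel's ray), 0 where there is no reading), "fovy" (degrees; the focal length in pixels is half the picture's height over the tangent of half this angle, whatever the lens; pixels are square), "cx", "cy" (the principal point, pixels), "distortion" ([k1, k2, p1, p2, k3] as OpenCV has them; the pictures are not rectified), "R" (3x3) and "t" (3): a world point X has camera coordinates R X + t; the wrist camera has in their place "tool_from_camera" (4x4, takes a point from camera to tool coordinates, whose origin is the TCP and whose axes are the flange's). Camera axes: x right, y down, z forward; pixel columns grow to the right and rows downward; lengths in m; the calibration is good to about 2 mm. A picture is of the moment at which its call begins: read the wrist's pose just before it.
- sign_off(): hands the job in; it is judged then, once.
Trained networks look in the newest picture that a camera, given by its name, has taken for a name from the list of things; names that differ only in an ending like _2 or _b are one class to them, and where a whole thing is asked for, a point or a joint stands for the part that bears it (a point fixed in the world has none). Each returns a list of dicts, best first, with "conf" (0 to 1); they miss things now and then, are a little off and sometimes report something else, mostly with a low value. They report only what shows in the picture. A call takes as long as a camera call.
- regions_of(thing, camera): "mask" (384x512 bool, what is visible of it).
- tip_of(thing, camera): "point" ([x, y, z] in m, in world coordinates, good to about 4 mm: a listed point, or the origin of a listed thing).
The state is a dict: "t": time; "q": joint angles; "qvel": joint speeds; "effort": joint torques, N m; "position": TCP position; "eef_rot": TCP orientation; "wrist_force": force on the tool from outside, world axes, zero at the start; "wrist_torque": the same for the moment, N m; "width": finger opening in m; "grip_force": force on a finger pad.
Only numpy, scipy, OpenCV 4.12 (cv2) and the standard library are available. Lean on these libraries where they do the work, as an engineer would, in place of code of your own. Each camera call takes 0.05 s, during which the arm holds its last target. There are 200 camera calls.

### The job

Switch on the measuring stand by pressing its main keys in this order: the large round key on the supply, then the square key on the generator, then the long bar key on the meter. Press each one lightly with the fingertips until it is fully in, where it stays, and finish clear of everything. Do not press the small round keys, do not press a later main key early, and do not lift, push aside or knock over anything standing about.

Things in the scene. Friction and masses are not known exactly. Their poses are not given: they have to be found in the camera images.
- supply: the supply: white instrument case 130 mm deep (its x) x 124 mm wide (its y), top face 55 mm above the table, fixed, with two brass binding posts on its front and vent slots on the top (16 mm proud). Origin: centre of underside, x to its rear, y to its left, z up. Force above 20 N on case or keys is too rough
- supply_key_top (a point): centre of the top face of the supply's main key: a grey large round key, 32 mm across, on the front half of the case top, right of its middle (24 mm right, 30 mm in front of the case's centre). It stands 16 mm above the case top when out; its cap is springy (2.5 N per mm); the point moves down with it
- supply_key (a joint): travel of the supply's main key, m: 0 out, 0.007 against the stop. It slides straight down against a steady friction of about 3 N, with no spring, and stays where it is left, while the springy cap rises again by the 1 to 2 mm it gave; counts as in beyond 0.005
- supply_small_top (a point): centre of the top of a small round key, 14 mm across, of the same height, 64 mm to the left of the supply's main key: must not be pressed
- supply_small (a joint): travel of the supply's small round key, m: 0 out, 0.007 in; made like the main key; to stay below 0.0015
- generator: the generator: white instrument case 130 mm deep (its x) x 124 mm wide (its y), top face 42 mm above the table, fixed, with three brass sockets on its front (16 mm proud). Origin: centre of underside, x to its rear, y to its left, z up. Force above 20 N on case or keys is too rough
- generator_key_top (a point): centre of the top face of the generator's main key: a grey square key, 26 x 26 mm, on the front half of the case top, right of its middle (24 mm right, 30 mm in front of the case's centre). It stands 16 mm above the case top when out; its cap is springy (2.5 N per mm); the point moves down with it
- generator_key (a joint): travel of the generator's main key, m: 0 out, 0.007 against the stop. It slides straight down against a steady friction of about 3 N, with no spring, and stays where it is left, while the springy cap rises again by the 1 to 2 mm it gave; counts as in beyond 0.005
- generator_small_top (a point): centre of the top of a small round key, 14 mm across, of the same height, 64 mm to the left of the generator's main key: must not be pressed
- generator_small (a joint): travel of the generator's small round key, m: 0 out, 0.007 in; made like the main key; to stay below 0.0015
- meter: the meter: white instrument case 130 mm deep (its x) x 124 mm wide (its y), top face 62 mm above the table, fixed, with a display on the rear of its top, four black sockets on its front (16 mm proud). Origin: centre of underside, x to its rear, y to its left, z up. Force above 20 N on case or keys is too rough
- meter_key_top (a point): centre of the top face of the meter's main key: a grey long bar key, 50 mm along the case's y by 16 mm along x, on the front half of the case top, right of its middle (24 mm right, 30 mm in front of the case's centre). It stands 16 mm above the case top when out; its cap is springy (2.5 N per mm); the point moves down with it
- meter_key (a joint): travel of the meter's main key, m: 0 out, 0.007 against the stop. It slides straight down against a steady friction of about 3 N, with no spring, and stays where it is left, while the springy cap rises again by the 1 to 2 mm it gave; counts as in beyond 0.005
- meter_small_top (a point): centre of the top of a small round key, 14 mm across, of the same height, 64 mm to the left of the meter's main key: must not be pressed
- meter_small (a joint): travel of the meter's small round key, m: 0 out, 0.007 in; made like the main key; to stay below 0.0015
- cell: test cell, white plastic cylinder 49 mm across with three brass rings, 74 mm tall, standing on the table between two instruments; origin at centre of underside; a loose bystander
- jar: small closed jar, 42 mm across, 60 mm tall, standing on the table between two instruments; origin at centre of underside; a loose bystander
- transformer: small iron-and-copper transformer 42 x 40 mm, 38 mm tall, standing loose on the rear half of the supply's top; origin at centre of underside; a loose bystander
- adapter: brass connector adapter 20 mm across, 30 mm tall, standing loose on the rear half of the generator's top; origin at centre of underside; a loose bystander
- screwdriver: screwdriver 170 mm long lying at the back; a loose bystander
- tape: roll of tape 84 mm across, 22 mm tall, lying at the back; a loose bystander
- tray: black compartment tray 70 x 90 x 30 mm at the back; a loose bystander
- clip: measuring clip, light, about 130 mm long and 13 mm tall, lying at the front right; a loose bystander

How it is judged:
By the outcome, as a careful person would: the job done as asked, in the order asked, and still so for the second after the job is handed in, with the robot touching nothing.
It also fails if it takes over 51 s, if anything falls off the work surface, if the arm or the gripper's body presses on something with over 40 N, if the wrist force passes 120 N, or if a joint passes its speed limit or range.

## Working session

There is one attempt and no reset: what is moved stays moved. The work goes in short steps, Python scripts to look and compute and a tool call to move; the robot and the scene stay as the last step left them, time stands still between calls to the robot, and variables do not carry over. Pictures are saved under pics/ and viewed, at most 10 in all, crops included, and the job is handed in when it is done.

Besides the shell and the picture viewer there is one more tool, called after "Emit:" by a JSON object that holds its "fn" and its "kwargs", one argument or row to a line. jog_arm: Moves the arm, as the interface text tells. Its arguments: {"type":"object","properties":{"motion":{"type":"array"}},"required":["motion"]}

```bash
mkdir -p pics; python3 - <<'E'
from station import *
import cv2,numpy as np
s=read_state();print({k:np.round(v,3) for k,v in s.items()})
ims=[]
for c in("scene","top"):
    im=snapshot(c);ims.append(im["frame"])
    for n in("supply","generator","meter"):
        for k in("","_key_top","_small_top"):
            print(c,n+k,[(np.round(d["point"],3).tolist(),round(d["conf"],2)) for d in tip_of(n+k,c)[:3]])
    if c=="top":
        for n in("cell","jar","transformer","adapter","clip"):
            print(n,[(np.round(d["point"],3).tolist(),round(d["conf"],2)) for d in tip_of(n,c)[:2]])
for n,i in zip("st",ims): cv2.imwrite(f"pics/{n}0.png",i[:,:,::-1])
E
```

```text
{'t': np.float64(0.0), 'q': array([-1.373,  0.088,  1.372, -0.   ,  1.684, -0.103]), 'qvel': array([-0.001,  0.001, -0.001, -0.   ,  0.   , -0.001]), 'effort': array([ 1.0000e-03, -3.5186e+01, -3.1328e+01,  0.0000e+00,  1.1000e-02,
       -0.0000e+00]), 'position': array([ 0.163, -0.525,  0.23 ]), 'eef_rot': array([-3.139, -0.   ,  0.301]), 'wrist_force': array([-0.378, -0.601, -0.481]), 'wrist_torque': array([ 0.021,  0.003, -0.038]), 'grip_force': np.float64(0.0), 'width': np.float64(0.085)}
scene supply [([0.474, -0.015, -0.002], 0.81)]
scene supply_key_top [([0.438, -0.029, 0.072], 0.65)]
scene supply_small_top [([0.454, 0.031, 0.07], 0.38)]
scene generator [([0.468, -0.289, 0.002], 0.67)]
scene generator_key_top [([0.438, -0.306, 0.06], 0.49)]
scene generator_small_top [([0.44, -0.306, 0.063], 0.5), ([0.455, -0.246, 0.055], 0.47)]
scene meter [([0.549, 0.298, -0.0], 0.92), ([0.519, 0.339, 0.076], 0.48), ([0.517, -0.005, 0.053], 0.42)]
scene meter_key_top [([0.762, -0.178, 0.001], 0.74), ([0.528, 0.277, 0.074], 0.57), ([0.436, -0.307, 0.062], 0.29)]
scene meter_small_top [([0.52,
[... 304 characters left out ...]
518, 0.343, 0.08], 0.74), ([0.434, -0.309, 0.059], 0.48)]
top generator_small_top [([0.553, 0.3, 0.001], 0.71), ([0.44, -0.031, 0.07], 0.59), ([0.455, -0.243, 0.056], 0.52)]
top meter [([0.552, 0.3, -0.001], 0.89), ([0.434, -0.311, 0.06], 0.71)]
top meter_key_top [([0.755, -0.176, 0.003], 0.51), ([0.522, 0.279, 0.079], 0.44)]
top meter_small_top [([0.522, 0.341, 0.079], 0.48), ([0.438, -0.308, 0.06], 0.33), ([0.337, -0.366, 0.001], 0.27)]
cell [([0.578, 0.137, 0.0], 0.58), ([0.52, 0.342, 0.076], 0.34)]
jar [([0.534, -0.138, -0.003], 0.65), ([0.336, -0.367, 0.003], 0.52)]
transformer [([0.51, -0.008, 0.054], 0.55)]
adapter [([0.508, -0.303, 0.047], 0.38)]
clip [([0.336, -0.365, 0.003], 0.61)]
```

View pics/t0.png

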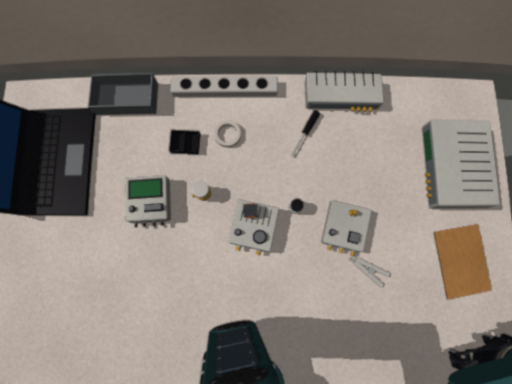

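View pics/s0.png

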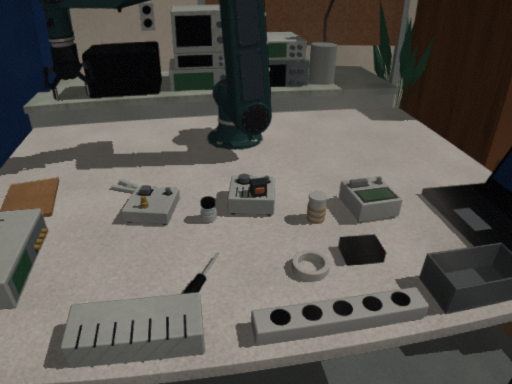

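Emit:
{"fn": "jog_arm", "kwargs": {
  "motion": [
    {"slide":[20,36,0],"rotation":[0,0,-3],"hand":0},
    {"slide":[20,36,0],"rotation":[0,0,-3],"hand":0},
    {"slide":[20,36,0],"rotation":[0,0,-3],"hand":0},
    {"slide":[20,36,0],"rotation":[0,0,-3],"hand":0},
    {"slide":[20,36,0],"rotation":[0,0,-3],"hand":0},
    {"slide":[20,36,0],"rotation":[0,0,-3],"hand":0},
    {"slide":[20,36,0],"rotation":[0,0,-3],"hand":0},
    {"slide":[20,36,0],"rotation":[0,0,-3],"hand":0},
    {"slide":[20,36,0],"rotation":[0,0,-3],"hand":0},
    {"slide":[20,36,0],"rotation":[0,0,-3],"hand":0}
  ]
}}

```text
t: 2.25
position: [0.3635, -0.1638, 0.2316]
eef_rot: [3.141, -0.001, -0.225]
wrist_force: [1.1, -0.4, 0.1]
width: -0.0
grip_force: 0.0
```

Emit:
{"fn": "jog_arm", "kwargs": {
  "motion": [
    {"slide":[20,36,0],"rotation":[0,0,0],"hand":0},
    {"slide":[20,36,0],"rotation":[0,0,0],"hand":0},
    {"slide":[20,36,0],"rotation":[0,0,0],"hand":0},
    {"slide":[15,29,0],"rotation":[0,0,0],"hand":0},
    {"slide":[0,0,0],"rotation":[0,0,0],"hand":0},
    {"slide":[0,0,0],"rotation":[0,0,0],"hand":0}
  ]
}}

```text
t: 2.85
position: [0.4379, -0.028, 0.2313]
eef_rot: [3.141, 0.0, -0.221]
wrist_force: [0.3, -0.2, -0.4]
width: 0.0001
grip_force: 0.0
```

```bash
cat >look.py <<'E'
from station import *
import cv2,numpy as np
from scipy.spatial.transform import Rotation as Ro
def look(n,pic):
    s=read_state();im=snapshot("wrist")
    print(np.round(s["t"],2),np.round(s["position"],4),np.round(s["eef_rot"],3),np.round(s["wrist_force"],2),round(float(s["width"]),3))
    T=np.eye(4);T[:3,:3]=Ro.from_euler("xyz",s["eef_rot"]).as_matrix();T[:3,3]=s["position"]
    C=T@im["tool_from_camera"]
    f=192/np.tan(np.radians(im["fovy"])/2);K=np.array([[f,0,im["cx"]],[0,f,im["cy"]],[0,0,1.]])
    v=im["frame"][:,:,::-1].copy();W=np.linalg.inv(C)
    for k in("_key_top","_small_top",""):
        for d in tip_of(n+k,"wrist")[:2]:
            p=d["point"];pc=W[:3,:3]@p+W[:3,3]
            u=cv2.projectPoints(pc[None],np.zeros(3),np.zeros(3),K,np.array(im["distortion"],float))[0][0,0]
            print(n+k,np.round(p,4),round(d["conf"],2),"px",np.round(u))
            if abs(u).max()<900: cv2.circle(v,tuple(int(a) for a in u),4,(0,0,255),1)
    for d in regions_of(n+"_key_top","wrist")[:3]:   # mask of the bearing part
        m=d["mask"]; print("mask",round(d["conf"],2),m.sum(),np.argwhere(m).mean(0)[::-1].round() if m.any() else 0)
    # points cloud in world
    vv,uu=np.mgrid[:384,:512];uv=np.stack([uu,vv],-1).reshape(-1,1,2).astype(float)
    xy=cv2.undistortPoints(uv,K,np.array(im["distortion"],float)).reshape(384,512,2)
    Z=im["depth"];P=np.dstack([xy*Z[...,None],Z])@C[:3,:3].T+C[:3,3]
    np.savez("last.npz",P=P,Z=Z,f=im["frame"])
    cv2.imwrite(f"pics/{pic}.png",v)
    return P,Z
E
python3 - <<'E'
from look import *
P,Z=look("supply","w1")
m=(Z>0)&(abs(P[...,2]-.071)<.004)&(np.hypot(P[...,0]-.4385,P[...,1]+.028)<.03)
q=P[m];print(len(q),q.mean(0),q.min(0),q.max(0),(q.min(0)+q.max(0))/2)
E
```

```text
2.85 [ 0.4379 -0.028   0.2313] [ 3.141  0.    -0.221] [ 0.35 -0.21 -0.4 ] 0.0
supply_key_top [ 0.4388 -0.0296  0.0688] 0.63 px [259. 176.]
supply_small_top [0.4551 0.028  0.0693] 0.44 px [198. 173.]
mask 0.58 845 [259. 174.]
783 [ 0.43995354 -0.03091849  0.07076555] [ 0.42370467 -0.04658292  0.06739098] [ 0.45487116 -0.01494202  0.07272634] [ 0.43928791 -0.03076247  0.07005866]
```

View pics/w1.png

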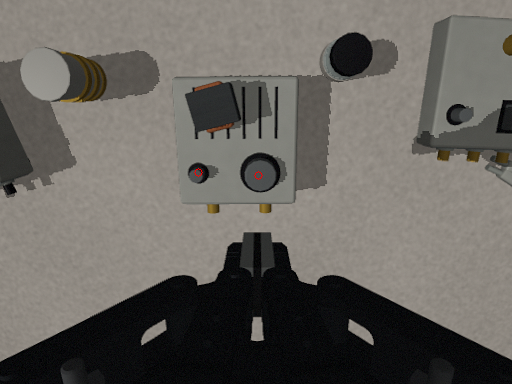

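Emit:
{"fn": "jog_arm", "kwargs": {
  "motion": [
    {"slide":[2,-3,-40],"rotation":[0,0,0],"hand":0},
    {"slide":[0,0,-40],"rotation":[0,0,0],"hand":0},
    {"slide":[0,0,-35],"rotation":[0,0,0],"hand":0},
    {"slide":[0,0,-20],"rotation":[0,0,0],"hand":0},
    {"slide":[0,0,-10],"rotation":[0,0,0],"hand":0},
    {"slide":[0,0,-5],"rotation":[0,0,0],"hand":0},
    {"slide":[0,0,0],"rotation":[0,0,0],"hand":0},
    {"slide":[0,0,0],"rotation":[0,0,0],"hand":0}
  ]
}}

```text
t: 3.9
position: [0.441, -0.0317, 0.0828]
eef_rot: [3.142, -0.003, -0.223]
wrist_force: [-0.2, -0.5, -0.0]
width: -0.0002
grip_force: 0.0
```

Emit:
{"fn": "jog_arm", "kwargs": {
  "motion": [
    {"slide":[0,0,-2],"rotation":[0,0,0],"hand":0},
    {"slide":[0,0,-2],"rotation":[0,0,0],"hand":0},
    {"slide":[0,0,-2],"rotation":[0,0,0],"hand":0},
    {"slide":[0,0,-2],"rotation":[0,0,0],"hand":0},
    {"slide":[0,0,-2],"rotation":[0,0,0],"hand":0},
    {"slide":[0,0,-2],"rotation":[0,0,0],"hand":0},
    {"slide":[0,0,0],"rotation":[0,0,0],"hand":0},
    {"slide":[0,0,0],"rotation":[0,0,0],"hand":0}
  ]
}}

```text
t: 4.7
position: [0.4399, -0.0313, 0.0695]
eef_rot: [3.142, 0.0, -0.223]
wrist_force: [-1.7, 0.6, 1.5]
width: -0.0001
grip_force: 0.9
```

Emit:
{"fn": "jog_arm", "kwargs": {
  "motion": [
    {"slide":[0,0,-1],"rotation":[0,0,0],"hand":0},
    {"slide":[0,0,-1],"rotation":[0,0,0],"hand":0},
    {"slide":[0,0,-1],"rotation":[0,0,0],"hand":0},
    {"slide":[0,0,-1],"rotation":[0,0,0],"hand":0},
    {"slide":[0,0,-1],"rotation":[0,0,0],"hand":0},
    {"slide":[0,0,-1],"rotation":[0,0,0],"hand":0},
    {"slide":[0,0,0],"rotation":[0,0,0],"hand":0}
  ]
}}

```text
t: 5.4
position: [0.44, -0.0313, 0.0632]
eef_rot: [3.142, 0.0, -0.223]
wrist_force: [-0.4, 0.9, 2.6]
width: -0.0
grip_force: 1.3
```

Emit:
{"fn": "jog_arm", "kwargs": {
  "motion": [
    {"slide":[0,0,-1],"rotation":[0,0,0],"hand":0},
    {"slide":[0,0,0],"rotation":[0,0,0],"hand":0}
  ]
}}

```text
t: 5.6
position: [0.44, -0.0313, 0.0624]
eef_rot: [3.142, -0.0, -0.223]
wrist_force: [-1.3, 0.4, 4.2]
width: 0.0002
grip_force: 2.0
```

Emit:
{"fn": "jog_arm", "kwargs": {
  "motion": [
    {"slide":[0,0,-1],"rotation":[0,0,0],"hand":0},
    {"slide":[0,0,0],"rotation":[0,0,0],"hand":0}
  ]
}}

```text
t: 5.8
position: [0.44, -0.0313, 0.0617]
eef_rot: [3.141, -0.0, -0.223]
wrist_force: [-2.6, 0.4, 6.7]
width: -0.0002
grip_force: 2.9
```

Emit:
{"fn": "jog_arm", "kwargs": {
  "motion": [
    {"slide":[0,0,5],"rotation":[0,0,0],"hand":0},
    {"slide":[0,0,25],"rotation":[0,0,0],"hand":0},
    {"slide":[0,0,40],"rotation":[0,0,0],"hand":0},
    {"slide":[0,0,40],"rotation":[0,0,0],"hand":0},
    {"slide":[0,0,30],"rotation":[0,0,0],"hand":0},
    {"slide":[0,0,20],"rotation":[0,0,0],"hand":0},
    {"slide":[0,0,10],"rotation":[0,0,0],"hand":0},
    {"slide":[0,0,0],"rotation":[0,0,0],"hand":0},
    {"slide":[0,0,0],"rotation":[0,0,0],"hand":0}
  ]
}}

```text
t: 6.7
position: [0.4395, -0.0313, 0.2299]
eef_rot: [3.141, 0.002, -0.223]
wrist_force: [0.4, -0.4, -0.8]
width: 0.0003
grip_force: 0.0
```

```bash
python3 - <<'E'
from look import *
P,Z=look("supply","w2")
for c in((.4398,-.0306,.008),(.4555,.0295,.004)):
  m=(Z>0)&(P[...,2]>.058)&(np.hypot(P[...,0]-c[0],P[...,1]-c[1])<c[2])
  print(m.sum(),np.median(P[m],axis=0))
m=(Z>0)&(np.hypot(P[...,0]-.4475,P[...,1]-.005)<.006);print("case",np.median(P[m],axis=0))
E
```

```text
6.7 [ 0.4395 -0.0313  0.2299] [ 3.141e+00  2.000e-03 -2.230e-01] [ 0.42 -0.42 -0.79] 0.0
supply_key_top [0.453  0.0277 0.068 ] 0.61 px [196. 177.]
supply_key_top [ 0.4342 -0.03    0.0645] 0.57 px [257. 181.]
supply_small_top [0.4531 0.0313 0.0703] 0.67 px [192. 178.]
supply [ 0.4741 -0.0151  0.0027] 0.68 px [237. 139.]
mask 0.64 752 [257. 175.]
1081 [ 0.4394724  -0.03070662  0.27418685]
70 [0.45643614 0.02867824 0.07044113]
case [0.44846585 0.00484142 0.30324876]
```

Emit:
{"fn": "jog_arm", "kwargs": {
  "motion": [
    {"slide":[0,-20,0],"rotation":[0,0,0],"hand":0},
    {"slide":[0,-40,0],"rotation":[0,0,0],"hand":0},
    {"slide":[0,-40,0],"rotation":[0,0,0],"hand":0},
    {"slide":[0,-40,0],"rotation":[0,0,0],"hand":0},
    {"slide":[0,-40,0],"rotation":[0,0,0],"hand":0},
    {"slide":[-2,-40,0],"rotation":[0,0,0],"hand":0},
    {"slide":[-2,-40,0],"rotation":[0,0,0],"hand":0},
    {"slide":[0,-17,0],"rotation":[0,0,0],"hand":0},
    {"slide":[0,0,0],"rotation":[0,0,0],"hand":0},
    {"slide":[0,0,0],"rotation":[0,0,0],"hand":0}
  ]
}}

```text
t: 7.95
position: [0.4359, -0.3076, 0.2308]
eef_rot: [-3.14, 0.001, -0.223]
wrist_force: [-0.4, 1.0, -0.3]
width: -0.0006
grip_force: 0.0
```

```bash
python3 - <<'E'
from look import *
P,Z=look("generator","w3")
m=(Z>0)&(P[...,2]>.053)&(P[...,2]<.064)&(np.hypot(P[...,0]-.436,P[...,1]+.308)<.03)
q=P[m];print(len(q),np.median(q,axis=0),(q.min(0)+q.max(0))/2)
E
```

```text
7.95 [ 0.4359 -0.3076  0.2308] [-3.14e+00  1.00e-03 -2.23e-01] [-0.39  0.98 -0.25] -0.001
generator_key_top [ 0.4364 -0.3056  0.0561] 0.57 px [256. 174.]
generator_small_top [ 0.4538 -0.2448  0.0631] 0.5 px [193. 172.]
generator [ 0.4677 -0.2892 -0.    ] 0.64 px [236. 142.]
mask 0.94 702 [255. 173.]
631 [ 0.43736727 -0.30569382  0.05776426] [ 0.43686015 -0.30554342  0.05678797]
```

View pics/w3.png

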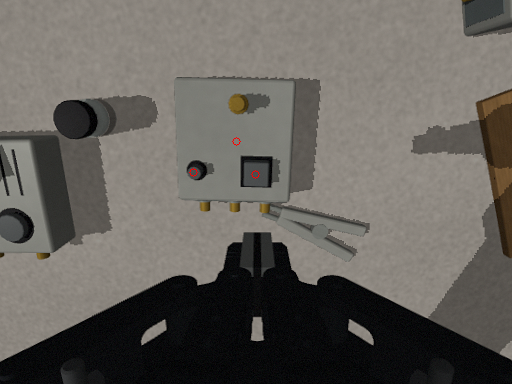

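```bash
python3 - <<'E'
import numpy as np
d=np.load("last.npz");P=d["P"]
for n,(u,v) in dict(supkey=(14,224),supcase=(40,215),genkey=(256,172),gencase=(220,180)).items(): print(n,np.median(P[v-3:v+4,u-3:u+4].reshape(-1,3),axis=0).round(4))
E
```

```text
supkey [ 0.4427 -0.0394  0.0639]
supcase [ 0.4444 -0.0648  0.0548]
genkey [ 0.4387 -0.3066  0.0579]
gencase [ 0.4354 -0.2658  0.0418]
```

Emit:
{"fn": "jog_arm", "kwargs": {
  "motion": [
    {"slide":[1,2,-40],"rotation":[0,0,0],"hand":0},
    {"slide":[0,0,-40],"rotation":[0,0,0],"hand":0},
    {"slide":[0,0,-40],"rotation":[0,0,0],"hand":0},
    {"slide":[0,0,-25],"rotation":[0,0,0],"hand":0},
    {"slide":[0,0,-12],"rotation":[0,0,0],"hand":0},
    {"slide":[0,0,-5],"rotation":[0,0,0],"hand":0},
    {"slide":[0,0,0],"rotation":[0,0,0],"hand":0},
    {"slide":[0,0,0],"rotation":[0,0,0],"hand":0}
  ]
}}

```text
t: 9.0
position: [0.4381, -0.3071, 0.0713]
eef_rot: [3.14, -0.003, -0.223]
wrist_force: [-0.6, -0.0, 0.2]
width: -0.0004
grip_force: 0.0
```

Emit:
{"fn": "jog_arm", "kwargs": {
  "motion": [
    {"slide":[0,0,-3],"rotation":[0,0,0],"hand":0},
    {"slide":[0,0,-3],"rotation":[0,0,0],"hand":0},
    {"slide":[0,0,-3],"rotation":[0,0,0],"hand":0},
    {"slide":[0,0,-2],"rotation":[0,0,0],"hand":0},
    {"slide":[0,0,-2],"rotation":[0,0,0],"hand":0},
    {"slide":[0,0,-2],"rotation":[0,0,0],"hand":0},
    {"slide":[0,0,-2],"rotation":[0,0,0],"hand":0},
    {"slide":[0,0,-1],"rotation":[0,0,0],"hand":0},
    {"slide":[0,0,0],"rotation":[0,0,0],"hand":0},
    {"slide":[0,0,0],"rotation":[0,0,0],"hand":0}
  ]
}}

```text
t: 10.0
position: [0.4369, -0.3063, 0.0513]
eef_rot: [3.142, 0.0, -0.223]
wrist_force: [-0.9, 0.7, 2.2]
width: 0.0001
grip_force: 1.2
```

Emit:
{"fn": "jog_arm", "kwargs": {
  "motion": [
    {"slide":[0,0,-1],"rotation":[0,0,0],"hand":0},
    {"slide":[0,0,0],"rotation":[0,0,0],"hand":0}
  ]
}}

```text
t: 10.2
position: [0.4369, -0.3063, 0.0503]
eef_rot: [3.141, 0.0, -0.223]
wrist_force: [-1.5, 0.6, 1.5]
width: -0.0
grip_force: 1.4
```

Emit:
{"fn": "jog_arm", "kwargs": {
  "motion": [
    {"slide":[0,0,-1],"rotation":[0,0,0],"hand":0},
    {"slide":[0,0,0],"rotation":[0,0,0],"hand":0}
  ]
}}

```text
t: 10.4
position: [0.4369, -0.3063, 0.0495]
eef_rot: [3.141, -0.0, -0.223]
wrist_force: [-2.7, 1.6, 3.8]
width: 0.0
grip_force: 2.0
```

Emit:
{"fn": "jog_arm", "kwargs": {
  "motion": [
    {"slide":[0,0,-1],"rotation":[0,0,0],"hand":0},
    {"slide":[0,0,0],"rotation":[0,0,0],"hand":0}
  ]
}}

```text
t: 10.6
position: [0.437, -0.3064, 0.0487]
eef_rot: [3.141, -0.0, -0.223]
wrist_force: [-2.7, 1.9, 6.1]
width: -0.0001
grip_force: 2.9
```

Emit:
{"fn": "jog_arm", "kwargs": {
  "motion": [
    {"slide":[0,0,5],"rotation":[0,0,0],"hand":0},
    {"slide":[0,0,25],"rotation":[0,0,0],"hand":0},
    {"slide":[0,0,40],"rotation":[0,0,0],"hand":0},
    {"slide":[0,0,40],"rotation":[0,0,0],"hand":0},
    {"slide":[0,0,40],"rotation":[0,0,0],"hand":0},
    {"slide":[0,0,20],"rotation":[0,0,0],"hand":0},
    {"slide":[0,0,12],"rotation":[0,0,0],"hand":0},
    {"slide":[0,0,0],"rotation":[0,0,0],"hand":0},
    {"slide":[0,0,0],"rotation":[0,0,0],"hand":0}
  ]
}}

```text
t: 11.5
position: [0.4366, -0.306, 0.2286]
eef_rot: [-3.14, 0.002, -0.223]
wrist_force: [0.1, 0.4, -0.4]
width: -0.0004
grip_force: 0.0
```

```bash
python3 - <<'E'
from look import *
P,Z=look("generator","w4")
for n,(u,v) in dict(genkey=(256,170),gencase=(220,180),small=(196,170)).items(): print(n,np.median(P[v-3:v+4,u-3:u+4].reshape(-1,3),axis=0).round(4))
E
```

```text
11.5 [ 0.4366 -0.306   0.2286] [-3.14e+00  2.00e-03 -2.23e-01] [ 0.1   0.4  -0.42] -0.0
generator_key_top [ 0.4352 -0.3086  0.05  ] 0.58 px [260. 174.]
generator_small_top [ 0.4542 -0.2445  0.064 ] 0.69 px [194. 173.]
generator [ 0.4692 -0.2905 -0.0011] 0.93 px [238. 140.]
mask 0.71 697 [ 13. 228.]
mask 0.68 629 [257. 172.]
genkey [ 0.4403 -0.3053  0.0509]
gencase [ 0.4365 -0.2646  0.0419]
small [ 0.4554 -0.2462  0.0579]
```

Generator key is 9 mm above the case, so it is fully in. On to the meter.

Emit:
{"fn": "jog_arm", "kwargs": {
  "motion": [
    {"slide":[2,20,0],"rotation":[0,0,0],"hand":0},
    {"slide":[6,40,0],"rotation":[0,0,2],"hand":0},
    {"slide":[6,40,0],"rotation":[0,0,2],"hand":0},
    {"slide":[6,40,0],"rotation":[0,0,2],"hand":0},
    {"slide":[6,40,0],"rotation":[0,0,2],"hand":0},
    {"slide":[6,40,0],"rotation":[0,0,2],"hand":0},
    {"slide":[6,40,0],"rotation":[0,0,2],"hand":0},
    {"slide":[6,40,0],"rotation":[0,0,2],"hand":0},
    {"slide":[6,40,0],"rotation":[0,0,2],"hand":0},
    {"slide":[6,40,0],"rotation":[0,0,1],"hand":0}
  ]
}}

```text
t: 12.75
position: [0.4927, 0.0754, 0.2298]
eef_rot: [3.141, 0.001, 0.075]
wrist_force: [0.6, -0.6, 0.4]
width: -0.0
grip_force: 0.0
```

Emit:
{"fn": "jog_arm", "kwargs": {
  "motion": [
    {"slide":[6,40,0],"rotation":[0,0,0],"hand":0},
    {"slide":[6,40,0],"rotation":[0,0,0],"hand":0},
    {"slide":[6,40,0],"rotation":[0,0,0],"hand":0},
    {"slide":[6,40,0],"rotation":[0,0,0],"hand":0},
    {"slide":[6,30,0],"rotation":[0,0,0],"hand":0},
    {"slide":[1,14,0],"rotation":[0,0,0],"hand":0},
    {"slide":[0,0,0],"rotation":[0,0,0],"hand":0},
    {"slide":[0,0,0],"rotation":[0,0,0],"hand":0}
  ]
}}

```text
t: 13.55
position: [0.5238, 0.2767, 0.2299]
eef_rot: [3.14, 0.001, 0.074]
wrist_force: [-0.5, 0.2, -0.2]
width: 0.0001
grip_force: 0.0
```

```bash
python3 - <<'E'
from look import *
P,Z=look("meter","w5")
m=(Z>0)&(P[...,2]>.073)&(P[...,2]<.084)&(np.hypot(P[...,0]-.525,P[...,1]-.278)<.034)
q=P[m];print(len(q),np.median(q,axis=0),(q.min(0)+q.max(0))/2,cv2.minAreaRect((q[:,:2]*1000).astype(np.float32)))
E
```

```text
13.55 [0.5238 0.2767 0.2299] [3.14e+00 1.00e-03 7.40e-02] [-0.49  0.23 -0.2 ] 0.0
meter_key_top [0.5239 0.2776 0.0775] 0.63 px [256. 179.]
meter_small_top [0.5222 0.3366 0.0727] 0.6 px [196. 175.]
meter [0.5479 0.3021 0.0017] 0.7 px [237. 143.]
meter [ 0.5767  0.14   -0.0007] 0.36 px [376. 128.]
mask 0.96 904 [257. 178.]
mask 0.24 8296 [472. 231.]
860 [0.52417707 0.27694442 0.07769275] [0.52327655 0.27670425 0.07685029] ((523.699462890625, 276.7657470703125), (16.066686630249023, 48.648719787597656), 4.534765243530273)
```

View pics/w5.png

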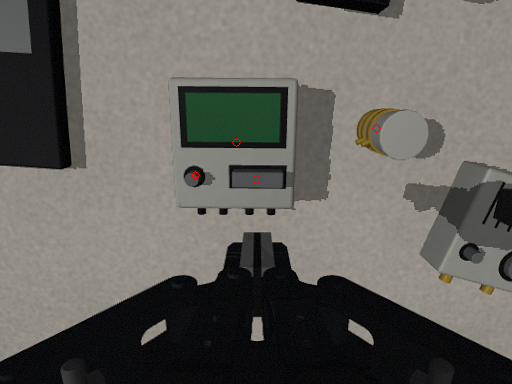

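Emit:
{"fn": "jog_arm", "kwargs": {
  "motion": [
    {"slide":[0,0,-40],"rotation":[0,0,0],"hand":0},
    {"slide":[0,0,-40],"rotation":[0,0,0],"hand":0},
    {"slide":[0,0,-35],"rotation":[0,0,0],"hand":0},
    {"slide":[0,0,-15],"rotation":[0,0,0],"hand":0},
    {"slide":[0,0,-8],"rotation":[0,0,0],"hand":0},
    {"slide":[0,0,-3],"rotation":[0,0,0],"hand":0},
    {"slide":[0,0,0],"rotation":[0,0,0],"hand":0},
    {"slide":[0,0,0],"rotation":[0,0,0],"hand":0}
  ]
}}

```text
t: 14.6
position: [0.5252, 0.2782, 0.0915]
eef_rot: [-3.14, -0.004, 0.074]
wrist_force: [0.1, -0.2, -0.7]
width: -0.0001
grip_force: 0.0
```

Emit:
{"fn": "jog_arm", "kwargs": {
  "motion": [
    {"slide":[0,0,-3],"rotation":[0,0,0],"hand":0},
    {"slide":[0,0,-3],"rotation":[0,0,0],"hand":0},
    {"slide":[0,0,-3],"rotation":[0,0,0],"hand":0},
    {"slide":[0,0,-2],"rotation":[0,0,0],"hand":0},
    {"slide":[0,0,-2],"rotation":[0,0,0],"hand":0},
    {"slide":[0,0,-2],"rotation":[0,0,0],"hand":0},
    {"slide":[0,0,-2],"rotation":[0,0,0],"hand":0},
    {"slide":[0,0,0],"rotation":[0,0,0],"hand":0},
    {"slide":[0,0,0],"rotation":[0,0,0],"hand":0}
  ]
}}

```text
t: 15.5
position: [0.5238, 0.2776, 0.0723]
eef_rot: [3.141, 0.0, 0.074]
wrist_force: [-1.8, -0.3, 2.2]
width: 0.0002
grip_force: 1.1
```

Emit:
{"fn": "jog_arm", "kwargs": {
  "motion": [
    {"slide":[0,0,-1],"rotation":[0,0,0],"hand":0},
    {"slide":[0,0,0],"rotation":[0,0,0],"hand":0}
  ]
}}

```text
t: 15.7
position: [0.5239, 0.2777, 0.0713]
eef_rot: [3.142, 0.0, 0.074]
wrist_force: [-2.4, -0.7, 2.1]
width: 0.0
grip_force: 1.4
```

Emit:
{"fn": "jog_arm", "kwargs": {
  "motion": [
    {"slide":[0,0,-1],"rotation":[0,0,0],"hand":0},
    {"slide":[0,0,0],"rotation":[0,0,0],"hand":0}
  ]
}}

```text
t: 15.9
position: [0.5239, 0.2777, 0.0703]
eef_rot: [3.142, 0.0, 0.074]
wrist_force: [-1.3, -0.7, 3.4]
width: 0.0001
grip_force: 1.4
```

Emit:
{"fn": "jog_arm", "kwargs": {
  "motion": [
    {"slide":[0,0,-1],"rotation":[0,0,0],"hand":0},
    {"slide":[0,0,0],"rotation":[0,0,0],"hand":0}
  ]
}}

```text
t: 16.1
position: [0.524, 0.2777, 0.0695]
eef_rot: [3.142, -0.0, 0.074]
wrist_force: [-2.2, -0.6, 4.1]
width: -0.0002
grip_force: 2.0
```

Emit:
{"fn": "jog_arm", "kwargs": {
  "motion": [
    {"slide":[0,0,-1],"rotation":[0,0,0],"hand":0},
    {"slide":[0,0,0],"rotation":[0,0,0],"hand":0}
  ]
}}

```text
t: 16.3
position: [0.524, 0.2777, 0.0688]
eef_rot: [3.142, -0.0, 0.074]
wrist_force: [-2.5, -1.3, 5.3]
width: -0.0003
grip_force: 2.8
```

Emit:
{"fn": "jog_arm", "kwargs": {
  "motion": [
    {"slide":[0,0,5],"rotation":[0,0,0],"hand":0},
    {"slide":[0,0,25],"rotation":[0,0,0],"hand":0},
    {"slide":[0,0,40],"rotation":[0,0,0],"hand":0},
    {"slide":[0,0,40],"rotation":[0,0,0],"hand":0},
    {"slide":[0,0,30],"rotation":[0,0,0],"hand":0},
    {"slide":[0,0,15],"rotation":[0,0,0],"hand":0},
    {"slide":[0,0,6],"rotation":[0,0,0],"hand":0},
    {"slide":[0,0,0],"rotation":[0,0,0],"hand":0},
    {"slide":[0,0,0],"rotation":[0,0,0],"hand":0}
  ]
}}

```text
t: 17.2
position: [0.5232, 0.2774, 0.2268]
eef_rot: [3.14, 0.004, 0.074]
wrist_force: [-0.5, 0.4, 0.2]
width: -0.0
grip_force: 0.0
```

```bash
python3 - <<'E'
from look import *
P,Z=look("meter","w6")
for n,(u,v) in dict(key=(256,177),case=(215,195),small=(195,174)).items(): print(n,np.median(P[v-3:v+4,u-3:u+4].reshape(-1,3),axis=0).round(4))
cv2.imwrite("pics/t9.png",snapshot("top")["frame"][:,:,::-1])
E
```

```text
17.2 [0.5232 0.2774 0.2268] [3.14  0.004 0.074] [-0.53  0.39  0.24] -0.0
meter_key_top [0.522  0.2757 0.072 ] 0.55 px [259. 180.]
meter_key_top [5.475e-01 3.023e-01 1.000e-04] 0.41 px [237. 142.]
meter_small_top [0.5191 0.341  0.0733] 0.54 px [191. 178.]
meter [ 0.5513  0.3007 -0.0009] 0.74 px [239. 139.]
mask 0.91 822 [258. 177.]
mask 0.36 476 [505. 206.]
key [0.5241 0.2784 0.0709]
case [0.5001 0.3187 0.0621]
small [0.5239 0.3369 0.0763]
```

View pics/t9.png

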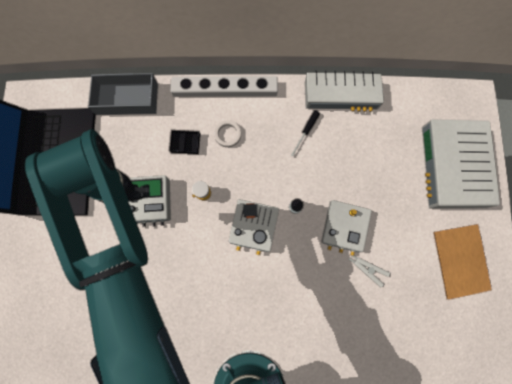

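The meter key stands 9 mm above its case, so it is in. The top view shows the cell (201,191), jar (297,205), transformer (250,211), adapter (355,212) and clip (370,268) all where they started.

```bash
python3 -c "
from station import *
print(sign_off())"
```

```text
the job is handed in; nothing more can be done
None
```

I pressed the supply, generator and meter keys fully in, in that order; each now stands about 9 mm above its case, and the bystanders look unmoved. The arm finished clear of everything, and I handed the job in after about 17 s.

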